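# Press the steel drink bottle's flip-top lid shut

## Robot

A 7-joint arm with a two-finger parallel gripper is mounted at the origin on the work surface. World frame = base frame: x ahead of the robot, y to its left, z up, the work surface at z = 0. Lengths are in m, angles in rad, forces in N, time in s.
With the tool pointing down it reaches from about 0.35 to 0.9 m from the base axis. Payload 8.1 kg.
Tool frame: the origin (TCP) lies between the finger pads; the fingertips stand 25 mm ahead of it and the grasp point (between the pads) lies 6 mm ahead of it; z points along the fingers, y is the direction in which the jaws open and shut (so a half turn about z gives the same grasp; the last joint's range is limited). The gripper opens to 92 mm and grips with 3 to 60 N. Pads are 19 mm wide; open, the fingers measure 130 mm over their backs; the gripper's body (75 mm by 190 mm) begins 47 mm behind the grasp point.
Start: joints at [1.229, 0.434, 0.025, 1.573, -0.012, 1.134, -0.075], TCP at [0.148, -0.607, 0.215] pointing down, gripper open.
Joint ranges: [-2.62, 2.62], [-0.44, 2.09], [-1.27, 1.32], [0.08, 2.57], [-1.32, 4.46], [0.12, 2], [-2.74, 2.74]. Speed limits (rad/s): [2.22, 2.22, 3.01, 3.01, 3.14, 3.14, 3.14].

## Interface

Orientations are given as a rotation vector (axis times angle).
In Python, from cell import * gives the robot as it stands.
- The arm moves only by the shell command python3 -m jog 'ROWS' [FORCE]. ROWS is JSON, one flat list of numbers, 5 for each row, row after row: the finger opening in mm, from 0 to 91.8, then the shift along the tool's x, y, z in units of 40 mm (1.0 is 40 mm), then the turn about the tool's z in units of 6 degrees (1.0 is 6 degrees). A call has 1 to 20 rows; each row shifts and turns the pose as measured when the row begins, along the tool's axes as they then stand; what a row does not reach is not made up. A row lasts 1/12 s, in which the tool goes at most 41.7 mm and 7.16 degrees, less where a joint would pass 70% of its speed; a pose out of reach is approached as far as the arm can. A call is refused whole if a number of a shift passes 1 or a number of a turn 1, either way. A call with a gripper value outside its range is refused whole. The fingers move at their own pace and stop on an object; FORCE is the grip in N (left out, the last holds). Time passes only in rows, so rows that do not move let the fingers close. It gives the time, the measured TCP pose, the force and the opening at its end, in the units of the state.
- observe(): the state, without advancing time (a new reading comes with each control period).
- get_image(name): name is "side" or "top" or "wrist"; returns the picture (420x560x3 uint8, red, green, blue); there is no depth.
- camera_params(name): a dict with "intrinsics" (3x3 intrinsics, pixels), "xyz" and "orientation" of the camera in the world. Camera axes: x right, y down, z forward; pixel columns grow to the right and rows downward; lengths in m; the calibration is good to about 2 mm. A picture is of the moment at which its call begins: read the wrist's pose just before it. camera_params takes no time and is no camera call; for the wrist camera it gives the pose at the moment of the call.
- sign_off(): hands the job in, once; it reports no verdict.
The state is a dict: "clock": time; "joints": joint angles; "dq": joint speeds; "joint_efforts": joint torques, N m; "position": TCP position; "ee_rot": TCP orientation; "force": force on the tool from outside, world axes, zero at the start; "ft_torque": the same for the moment, N m; "width": opening from 0.0 (shut) to 1.0 (fully open).
Only numpy, scipy, OpenCV 4.12 (cv2) and the standard library are available. Lean on these libraries where they do the work, as an engineer would, in place of code of your own. Each camera call takes 0.05 s, during which the arm holds its last target. There are 200 camera calls.

## Task

The stainless steel drink bottle's flip-top lid stands open: with the fingertips, gently press it shut and press its orange thumb pad until the pad gives with the lid down, then draw clear. Leave the bottle standing upright where it is, without lifting or shoving it, and touch nothing else on the shelf; the blue bottle's lid stays open to air.

Things in the scene. Friction and masses are not known exactly. Their poses are not given: they have to be found in the camera images.
- steel_bottle: Loose stainless steel drink bottle, about 0.4 kg, 70 mm across, 190 mm tall to the lid's underside. Origin: centre of its underside; z up along the bottle. The lid's hinge lies on its -x side and the lid's free edge, when shut, on its +x side.
- steel_lid (a joint): Angle (rad) of the steel bottle's flip-top lid: 0 shut and level, growing as the free edge swings up and back towards the hinge; starts open between 0.45 and 1.05. The lid is a grey disc 62 mm across and 8 mm thick and opens about a hinge of light, steady friction (0.025 N m: about 0.5 N at its free edge), so it stays at the angle where it is left. Shut, its top face is 198 mm above the bottle's underside.
- steel_hinge (a point): The axis of the steel bottle's lid hinge, at the lid's underside: 31 mm from the bottle's centre line towards the bottle's -x, 190 mm up. x points from the hinge along the lid to its free edge 62 mm away, z is normal to the lid's top face (the frame turns with the lid).
- steel_pad (a joint): How far (m) the orange thumb pad is pressed into the lid: 0 out, 0.004 fully in. Sprung: it starts to give at 1.2 N, is 2 mm in at 3.6 N and fully in at 6 N; springs back when let go.
- steel_pad_top (a point): Centre of the top face of the orange thumb pad, 24 mm across, standing 6 mm proud of the lid's top face; 43 mm from the hinge axis along the lid. With the lid shut it lies 12 mm from the bottle's centre line towards the bottle's +x, 204 mm above its underside.
- blue_bottle: Loose blue bottle, same size and lid as the steel one but with a yellow pad; bystander. Origin: centre of its underside. Its lid stands open and stays so.
- blue_lid (a joint): Angle (rad) of the blue bottle's lid, 0 shut; starts between 0.45 and 1.05.
- shuttle_a: White shuttlecock standing on its skirt, cork up, 66 mm across, 85 mm tall; bystander. Origin: centre of its underside.
- shuttle_b: The other white shuttlecock, the same; bystander.
- grip_ring: Green hard silicone hand-grip ring lying flat, 72 mm across, 42 mm hole, 24 mm thick; bystander. Origin: centre of its underside.
- bowl: White ceramic bowl, 130 mm across, 60 mm tall; bystander. Origin: centre of its underside.
- tackle_box: Fixed orange tackle box with a black flip latch, 150 x 300 (its y) x 125 mm, carrying handle on top to 140 mm; bystander. Origin: centre of its underside.

How it is judged:
On the way:
1. the lid is down (within 0.08 rad) and the orange pad is pressed in at least 1.5 mm by the fingers (value of joint steel_lid below 0.08 rad and value of joint steel_pad above 0.0015 m and contact force between the fingers and steel_bottle above 0.5 N), for 0.1 s.
At the end, for the whole second after the job is handed in: Steel bottle: lid shut (within 0.08 rad), pad out again (within 0.8 mm), upright (within 0.05 rad), at rest, within 20 mm of its start. Blue lid still open (over 0.38 rad); blue bottle, shuttlecocks, ring, bowl and tackle box within 10 mm of their starts (value of joint steel_lid below 0.08 rad and value of joint steel_pad below 0.0008 m and angle between steel_bottle's own z axis and vertical below 0.05 rad and distance of steel_bottle from where it was at the start of the episode below 0.02 m and linear speed of steel_bottle below 0.02 m/s and value of joint blue_lid above 0.38 rad and distance of each of shuttle_a, shuttle_b, grip_ring, bowl, tackle_box, blue_bottle from where it was at the start of the episode below 0.01 m); the robot touches nothing.
It fails at once if the steel bottle is lifted (over 10 mm), tipped (over 0.2 rad) or shoved (over 30 mm) (height (world z) of steel_bottle above 0.01 m or angle between steel_bottle's own z axis and vertical above 0.2 rad or distance of steel_bottle from where it was at the start of the episode above 0.03 m).
It fails at once if the steel bottle or its lid is pressed harder than 20 N (contact force between any of the fingers, the arm and steel_bottle above 20 N).
It fails at once if another thing on the shelf is touched (contact force between any of the fingers, the arm and shuttle_a above 0.5 N or contact force between any of the fingers, the arm and shuttle_b above 0.5 N or contact force between any of the fingers, the arm and grip_ring above 0.5 N or contact force between any of the fingers, the arm and bowl above 0.5 N or contact force between any of the fingers, the arm and tackle_box above 0.5 N or contact force between any of the fingers, the arm and blue_bottle above 0.5 N).
It fails at once if another thing on the shelf is moved over 10 mm (distance of any of shuttle_a, shuttle_b, grip_ring, bowl, tackle_box, blue_bottle from where it was at the start of the episode above 0.01 m).
It also fails if it takes over 38 s, if anything falls off the work surface, if the arm or the gripper's body presses on something with over 40 N, if the wrist force passes 120 N, or if a joint passes its speed limit or range.

## Working session

There is one attempt and no reset: what is moved stays moved. The work goes in short steps, Python scripts to look and compute and a shell command to move; the robot and the scene stay as the last step left them, time stands still between calls to the robot, and variables do not carry over. Pictures are saved under pics/ and viewed, about 8 in all and at most 12, crops included, and the job is handed in when it is done.

```bash
mkdir -p pics; python3 - <<'E'
from cell import *
import cv2,numpy as np
s=observe();print({k:np.round(s[k],3) for k in s})
for n in ("side","top"):
    cv2.imwrite(f"pics/{n}0.png",get_image(n)[:,:,::-1]);p=camera_params(n);print(n,p)
E
```

```text
{'clock': np.float64(0.0), 'joints': array([ 1.229,  0.435,  0.025,  1.574, -0.012,  1.134, -0.075]), 'dq': array([ 0.002,  0.   ,  0.   ,  0.001, -0.   ,  0.   ,  0.   ]), 'joint_efforts': array([-1.0000e-03, -6.6785e+01,  9.8500e-01, -3.1445e+01, -6.0000e-02,
        4.3000e-02,  0.0000e+00]), 'position': array([ 0.148, -0.607,  0.214]), 'ee_rot': array([-3.118, -0.374,  0.   ]), 'force': array([-0.229, -0.562, -0.837]), 'ft_torque': array([ 0.04 , -0.032, -0.063]), 'width': np.float64(1.0)}
side {'intrinsics': array([[462.74211078,   0.        , 279.17146601],
       [  0.        , 462.74211078, 211.6022054 ],
       [  0.        ,   0.        ,   1.        ]]), 'xyz': array([0.09301786, 0.78579799, 0.74716921]), 'orientation': array([-0.76470261,  2.42563234, -1.32933249])}
top {'intrinsics': array([[420.45999077,   0.        , 284.81371684],
       [  0.        , 420.45999077, 208.96556421],
       [  0.        ,   0.        ,   1.        ]]), 'xyz': array([ 0.39775292, -0.01571611,  1.39430874]), 'orientation': array([-2.1153952 ,  2.14047053, -0.16554095])}
```

View pics/side0.png

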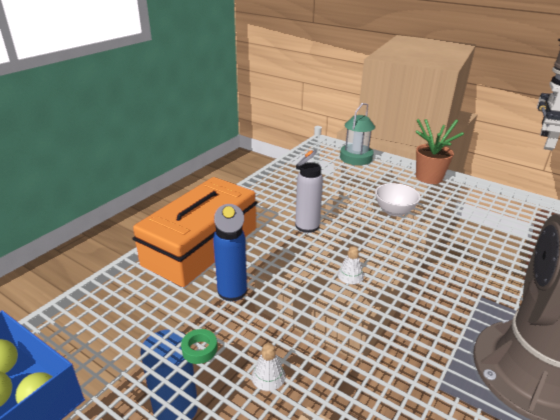

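View pics/top0.png

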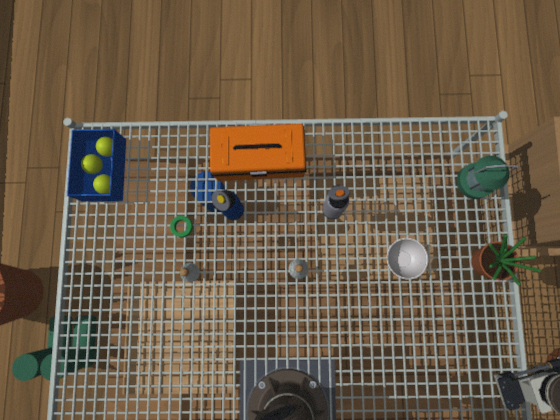

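The steel bottle is at about (310,200) in the side view and (338,203) in the top view. Its orange pad is at (310,155) and (340,193). The blue bottle and the box are to its left, and the bowl is to its right. Next I'll zoom in.

```bash
cat > h.py <<'E'
from cell import *
import cv2,numpy as np
from scipy.spatial.transform import Rotation as R
from scipy.optimize import least_squares
def proj(n,P,p=None):
    p=p or camera_params(n); c=(np.atleast_2d(P)-p["xyz"])@R.from_rotvec(p["orientation"]).as_matrix()
    u=c@p["intrinsics"].T; return u[:,:2]/u[:,2:]
def tri(obs,x0=(.4,-.1,.1)):
    r=least_squares(lambda X:np.concatenate([proj(n,X)[0]-q for n,q in obs]),x0); return r.x,np.abs(r.fun).max()
def orange(im):
    h=cv2.cvtColor(im,cv2.COLOR_RGB2HSV); return cv2.inRange(h,(5,140,90),(18,255,255))
E
python3 - <<'E'
from h import *
a=cv2.imread("pics/side0.png");b=cv2.imread("pics/top0.png")
for im,(x,y,w,h) in ((a,(290,140,40,35)),(b,(325,180,30,20))):
    m=orange(im[y:y+h,x:x+w,::-1].copy()); n,l,s,c=cv2.connectedComponentsWithStats(m);print([(s[i].tolist(),(c[i]+[x,y]).round(1)) for i in range(1,n)])
A=cv2.resize(a[140:250,270:370],(400,440),interpolation=cv2.INTER_CUBIC);B=cv2.resize(b[170:225,313:363],(400,440),interpolation=cv2.INTER_CUBIC)
cv2.imwrite("pics/z.png",np.hstack([A,B]))
E
```

```text
[([16, 11, 6, 5, 16], array([308.5, 153. ]))]
[([11, 10, 9, 6, 45], array([339.6, 192.6]))]
```

View pics/z.png

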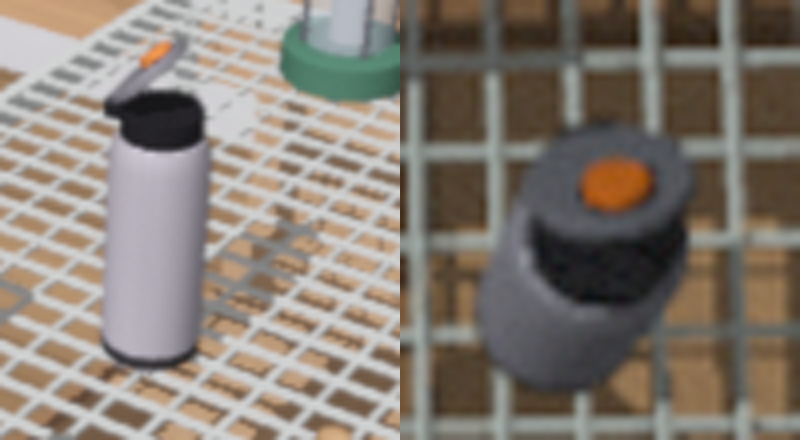

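```bash
cat >> h.py <<'E'
def model(q):
    x,y,yaw,t=q; M=R.from_euler('z',yaw).as_matrix()
    L=M@R.from_euler('y',-t).as_matrix(); hg=np.array([x,y,0])+M@[-.031,0,.19]
    f=np.linspace(0,2*np.pi,40); o=np.c_[np.cos(f),np.sin(f),0*f]
    return dict(pad=hg+L@[.043,0,.014],lidc=hg+L@[.031,0,.008],tip=hg+L@[.062,0,.004],hinge=hg,base=np.array([x,y,0]),
      top=np.array([x,y,.19]),lid=hg+(o*.031+[.031,0,.004])@L.T,baser=o*.035+[x,y,0],padr=hg+(o*.012+[.043,0,.014])@L.T)
E
python3 - <<'E'
from h import *
obs=[("side","pad",(308.8,153)),("top","pad",(340,192.9)),("top","lidc",(338.9,192.6)),("side","hinge",(297.8,166.5)),("side","tip",(315.8,150.5)),("side","base",(307.5,226)),("side","top",(310.3,166))]
pc={n:camera_params(n) for n in("side","top")}
for y0 in np.arange(-3,3.1,1.5):
    r=least_squares(lambda q:np.concatenate([proj(n,model(q)[k],pc[n])[0]-u for n,k,u in obs]),(.42,-.15,y0,.8),loss="soft_l1",bounds=([.2,-.4,-7,.4],[.8,.1,7,1.1]))
    print(r.cost,r.x.round(3))
    if y0==-3 or r.cost<best.cost: best=r
print(best.fun.reshape(-1,2).round(1)); m=model(best.x);print(m["pad"],m["tip"]);np.save("q.npy",best.x)
o=[]
for n,(x,y,w,h) in (("side",(270,140,100,110)),("top",(303,170,100,110))):
    im=cv2.resize(cv2.imread(f"pics/{n}0.png")[y:y+h,x:x+w],(400,440))
    for k in("lid","baser","padr"): cv2.polylines(im,[((proj(n,m[k],pc[n])-[x-.5,y-.5])*4).astype(int)],False,(0,0,255))
    o.append(im)
cv2.imwrite("pics/fit.png",np.hstack(o))
E
```

```text
1.7220474931257754 [ 0.635 -0.162 -2.408  0.689]
1.7220474931648673 [ 0.635 -0.162 -2.408  0.689]
1.722047493109402 [ 0.635 -0.162 -2.408  0.689]
1.7220474931298806 [ 0.635 -0.162  3.876  0.689]
1.7220474931555942 [ 0.635 -0.162  3.876  0.689]
[[-0.2 -0.3]
 [-0.2 -0.1]
 [-0.9 -0.3]
 [ 1.  -0.2]
 [ 0.9  0.3]
 [-0.6 -0.7]
 [ 0.1 -0.2]]
[ 0.63988381 -0.15778907  0.22814708] [ 0.62427416 -0.17187104  0.23251023]
```

View pics/fit.png

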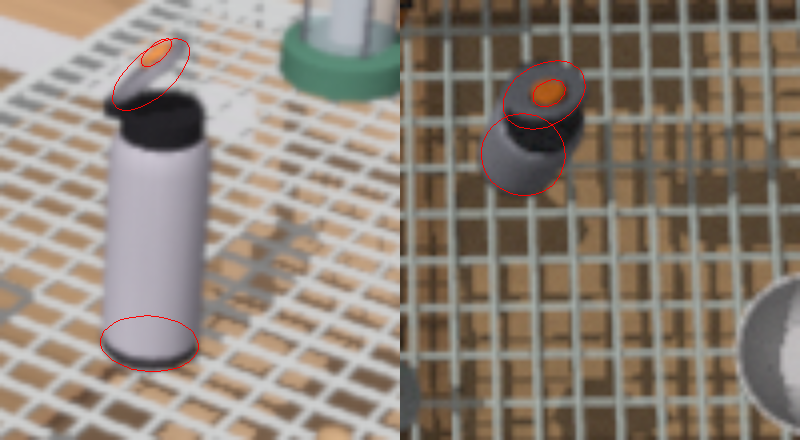

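The model fits both views. The bottle is at (0.635, -0.162), its lid points towards -138° and stands open at 0.69 rad. I'll lift, close the fingers and go over it.

```bash
python3 -m jog '[0,0,0,-0.9,0, 0,0,0,-0.9,0, 0,0,0,-0.9,0, 0,0.8,-0.44,0,-0.4, 0,0.8,-0.44,0,-0.4, 0,0.8,-0.44,0,-0.4, 0,0.8,-0.44,0,-0.4, 0,0.8,-0.44,0,-0.4, 0,0.8,-0.44,0,-0.4, 0,0.8,-0.44,0,-0.4, 0,0.8,-0.44,0,-0.4]' 10; cat > go.py <<'E'
from h import *
import sys
g=np.array(eval(sys.argv[1])) ; s=observe(); M=R.from_rotvec(s["ee_rot"]).as_matrix()
print(s["clock"],s["position"].round(4),"F",s["force"].round(2),"w",s["width"].round(3),"heading",np.arctan2(M[1,0],M[0,0]).round(3),"z",M[:,2].round(3),"units",((g-s["position"])@M/.04).round(2))
E
python3 go.py .626,-.170,.32
```

```text
clock: 1.02
position: [0.3296, -0.3772, 0.3218]
ee_rot: [-3.005, -0.882, 0.009]
force: [-0.2, -1.5, 0.2]
width: 0.249Traceback (most recent call last):
  File "go.py", line 4, in <module>
    print(s["clock"],s["position"].round(4),"F",s["force"].round(2),"w",s["width"].round(3),"heading",np.arctan2(M[1,0],M[0,0]).round(3),"z",M[:,2].round(3),"units",((g-s["position"])@M/.04).round(2))
                                                                        ^^^^^^^^^^^^^^^^
AttributeError: 'float' object has no attribute 'round'
```

```bash
sed -i 's/s\["clock"\]/round(float(s["clock"]),2)/;s/s\["width"\].round(3)/round(float(s["width"]),3)/' go.py; python3 go.py .626,-.170,.32
```

```text
1.02 [ 0.3296 -0.3772  0.3218] F [-0.21 -1.52  0.24] w 0.249 heading 0.571 z [-0.008  0.007 -1.   ] units [ 9.03 -0.35  0.02]
```

```bash
python3 -m jog '[0,0,0,0,-0.8, 0,0,0,0,-0.8, 0,0.8,0.1,0,0, 0,0.8,0.1,0,0, 0,0.8,0.1,0,0, 0,0.8,0.1,0,0, 0,0.8,0.1,0,0, 0,0.8,0.1,0,0, 0,0.8,0.1,0,0, 0,0.8,0.1,0,0, 0,0,0,0,0]'; python3 go.py .626,-.170,.30
```

```text
clock: 1.93
position: [0.5479, -0.2063, 0.3183]
ee_rot: [-2.902, -1.159, 0.01]
force: [-2.2, 1.1, -0.2]
width: 0.006
1.93 [ 0.5479 -0.2063  0.3183] F [-2.17  1.14 -0.24] w 0.006 heading 0.76 z [-0.012  0.013 -1.   ] units [2.04 0.7  0.44]
```

```bash
python3 -m jog '[0,0.7,0.25,0,0, 0,0.7,0.25,0,0, 0,0.65,0.2,0.2,0, 0,0,0,0,0, 0,0,0,0,0]'; python3 go.py .626,-.170,.27; python3 - <<'E'
from h import *
o=[]
for n,(x,y,w,h) in (("side",(250,90,120,132)),("top",(280,140,120,132))):
    im=cv2.resize(get_image(n)[y:y+h,x:x+w,::-1],(400,440),interpolation=cv2.INTER_CUBIC);s=observe();M=R.from_rotvec(s["ee_rot"]).as_matrix()
    t=(s["position"]+M@[0,0,.025])+np.array([[a,b,0] for a,b in((.0095,.019),(.0095,-.019),(-.0095,-.019),(-.0095,.019),(.0095,.019))])@M.T
    cv2.polylines(im,[((proj(n,t)-[x-.5,y-.5])*400/120).astype(int)],False,(0,255,0)); o.append(im)
cv2.imwrite("pics/hover.png",np.hstack(o))
E
```

```text
clock: 2.35
position: [0.6293, -0.1667, 0.3061]
ee_rot: [-2.898, -1.162, 0.017]
force: [-0.2, -0.1, -0.1]
width: 0.006
2.35 [ 0.6293 -0.1667  0.3061] F [-0.16 -0.07 -0.12] w 0.006 heading 0.763 z [-0.018  0.014 -1.   ] units [-0.11  0.02  0.9 ]
```

View pics/hover.png

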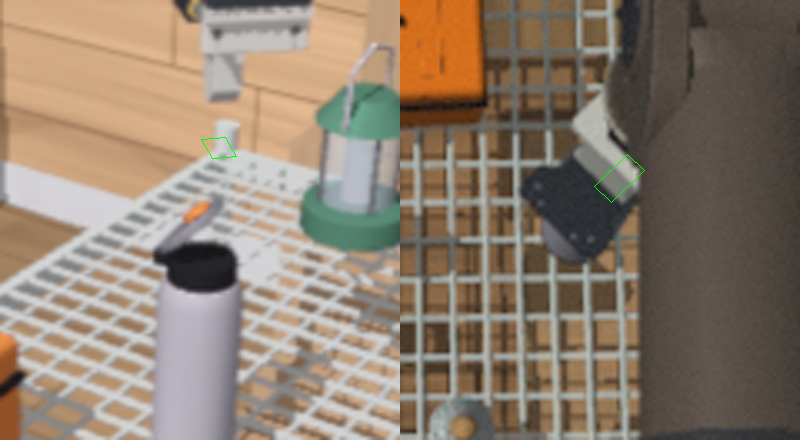

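The drawn tip outline at (218,148) lies below the finger end I can see at (222,98). I need to settle this before descending, so I'll compare with the first picture and the wrist view.

```bash
python3 - <<'E'
from h import *
a=cv2.imread("pics/side0.png")[85:160,285:352];b=get_image("side")[85:160,285:352,::-1]
f=lambda i,w=240,h=268:cv2.resize(i,(w,h),interpolation=cv2.INTER_CUBIC)
s=observe();p=camera_params("wrist");w=get_image("wrist")[:,:,::-1].copy()
M=R.from_rotvec(s["ee_rot"]).as_matrix();m=model(np.load("q.npy"))
for k in("lid","padr"): cv2.polylines(w,[proj("wrist",m[k],p).astype(int)],False,(0,0,255))
t=s["position"]+M@[0,0,.025];print(t,proj("wrist",t,p),proj("side",t))
cv2.circle(w,proj("wrist",t,p)[0].astype(int).tolist(),4,(0,255,0),1)
cv2.imwrite("pics/cmp.png",np.hstack([np.vstack([f(a),f(b)])[:420],w]))
E
```

```text
[ 0.62773579 -0.16731379  0.28170352] [[279.37524071 236.65444094]] [[315.7411033  133.30246826]]
```

View pics/cmp.png

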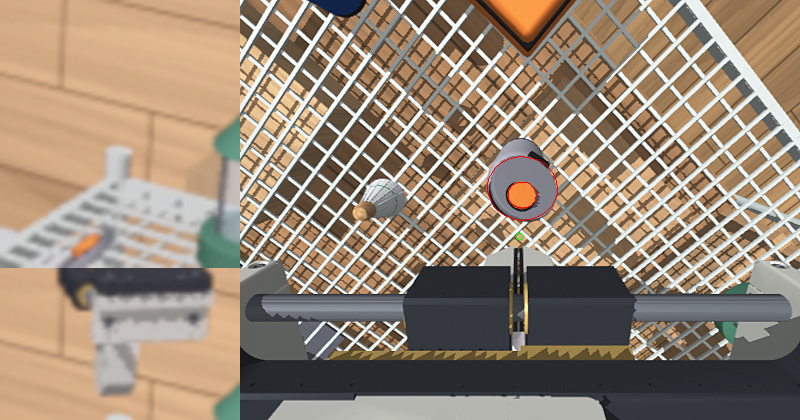

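The wrist view matches the bottle model: the red lid and pad outlines coincide, and the tip is in line with the pad. The visible finger may end short of the nominal tip, so I'll come down slowly by feel.

```bash
python3 -m jog '[0,-0.05,0,0.3,0, 0,-0.05,0,0.3,0, 0,0,0,0.2,0, 0,0,0,0.1,0, 0,0,0,0.1,0, 0,0,0,0.1,0, 0,0,0,0,0,0,0,0,0,0]'; python3 go.py .626,-.170,.229; python3 -m jog '[0,0,0,0.1,0, 0,0,0,0.1,0,0,0,0,0.1,0,0,0,0,0,0]';python3 go.py .626,-.170,.229
```

```text
clock: 3.22
position: [0.622, -0.1757, 0.2656]
ee_rot: [-2.91, -1.15, 0.012]
force: [0.0, 0.0, 0.5]
width: 0.002
3.22 [ 0.622  -0.1757  0.2656] F [0.01 0.   0.46] w 0.002 heading 0.753 z [-0.012  0.009 -1.   ] units [ 0.17 -0.02  0.92]
clock: 3.55
position: [0.6225, -0.1753, 0.2535]
ee_rot: [-2.91, -1.151, 0.009]
force: [0.4, -0.4, 0.2]
width: 0.009
3.55 [ 0.6225 -0.1753  0.2535] F [ 0.41 -0.35  0.2 ] w 0.009 heading 0.753 z [-0.01   0.009 -1.   ] units [ 0.15 -0.03  0.61]
```

```bash
python3 -m jog '[0,0.03,0,0.1,0, 0,0.03,0,0.1,0,0,0.03,0,0.1,0,0,0,0,0,0]';python3 go.py .626,-.170,.229; python3 - <<'E'
from h import *
b=get_image("side")[85:245,270:370,::-1];w=get_image("wrist")[100:310,200:360,::-1]
cv2.imwrite("pics/c2.png",np.hstack([cv2.resize(b,(350,560)),cv2.resize(w,(427,560))]))
E
```

```text
clock: 3.88
position: [0.6253, -0.1722, 0.2399]
ee_rot: [-2.91, -1.152, 0.009]
force: [-0.4, -0.4, -0.6]
width: 0.006
3.88 [ 0.6253 -0.1722  0.2399] F [-0.44 -0.35 -0.64] w 0.006 heading 0.754 z [-0.01   0.009 -1.   ] units [ 0.05 -0.02  0.27]
```

View pics/c2.png

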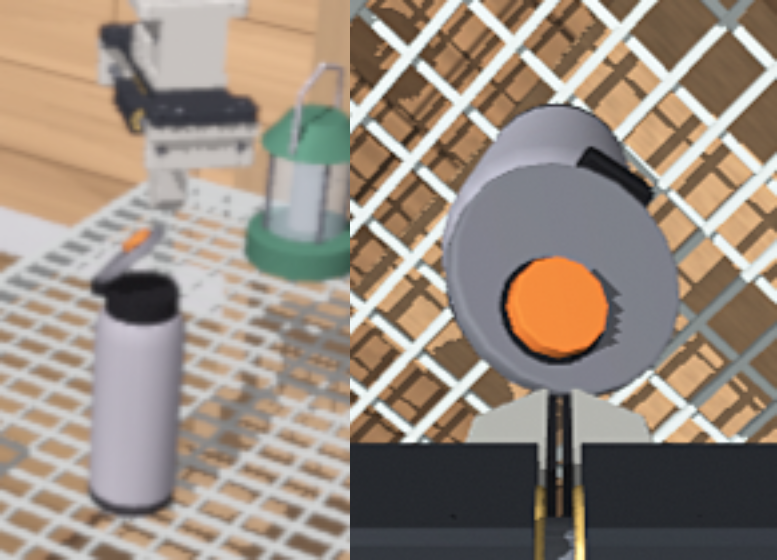

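The lid hasn't been touched yet. The fingertip is at about (318.6,144) in the side view and (279,247) in the wrist view. The black hinge is to the upper right of the lid in the wrist view. I'll triangulate the tip and the lid features directly.

```bash
python3 - <<'E'
from h import *
W=lambda x,y:("wrist",np.array([200+(x-350)*160/427,100+y*210/560])); S=lambda x,y:("side",np.array([270+x/3.5,85+y/3.5]))
print("tip",tri([W(560,392),S(168,207)],(.62,-.17,.2)))
print("pad",tri([W(557,305),S(136,241)],(.62,-.17,.2)))
print("hinge",tri([W(615,175),S(97,286)],(.62,-.17,.2)))
s=observe();M=R.from_rotvec(s["ee_rot"]).as_matrix();print(s["position"])
p=camera_params("wrist");C=R.from_rotvec(p["orientation"]).as_matrix()
print("cam in tool",(p["xyz"]-s["position"])@M,"axes",(M.T@C).round(2))
for z in(-.01,0,.01,.02,.025):
  t=s["position"]+M@[0,0,z];print(z,proj("wrist",t,p).round(1),proj("side",t).round(1))
m=model(np.load("q.npy"))
for k in("pad","hinge","tip","lidc"):
  u=proj("wrist",m[k],p)[0];print(k,m[k].round(3),((u-[200,100])*[427/160,560/210]+[350,0]).round())
obs=[W(557,305)+("pad",),W(615,175)+("hinge",),W(562,278)+("lidc",),S(136,241)+("pad",),S(97,286)+("hinge",),("top",np.array([340,192.9]),"pad"),("top",np.array([338.9,192.6]),"lidc"),S(158,228)+("tip",)]
pc={n:camera_params(n) for n in("side","top","wrist")}
r=least_squares(lambda q:np.concatenate([proj(n,model(q)[k],pc[n])[0]-u for n,u,k in obs]),np.load("q.npy"),loss="soft_l1");print(r.x.round(3),r.fun.reshape(-1,2).round(1))
E
```

```text
tip (array([ 0.62954154, -0.16807464,  0.24679803]), np.float64(3.504692984332962))
pad (array([ 0.63872124, -0.15812711,  0.22512592]), np.float64(0.1379586138106106))
hinge (array([ 0.66710619, -0.15310379,  0.18132316]), np.float64(0.3503087398773346))
[ 0.62549719 -0.17243974  0.24072981]
cam in tool [ 0.08234725 -0.00079803 -0.17013165] axes [[ 0.   -0.95 -0.31]
 [ 1.    0.   -0.  ]
 [ 0.   -0.31  0.95]]
-0.01 [[279.5 260.1]] [[316.8 144.1]]
0 [[279.4 252.5]] [[316.6 147.7]]
0.01 [[279.4 245.7]] [[316.4 151.2]]
0.02 [[279.3 239.5]] [[316.2 154.8]]
0.025 [[279.3 236.6]] [[316.  156.5]]
pad [ 0.64  -0.158  0.228] [559. 305.]
hinge [ 0.658 -0.142  0.19 ] [563. 175.]
tip [ 0.624 -0.172  0.233] [557. 393.]
lidc [ 0.644 -0.154  0.216] [560. 268.]
[ 0.636 -0.159 -2.919  0.568] [[-0.1 -0. ]
 [-1.1  1.1]
 [ 3.5 -3.7]
 [ 0.2  0. ]
 [ 0.4 -2.7]
 [-0.2  0.6]
 [-0.2 -0.6]
 [ 1.8  4.6]]
```

The hinge block's slant in the wrist view, and the triangulated points, put the lid heading nearer -2.9 than -2.4. I'll refit using outline extents.

```bash
python3 - <<'E'
from h import *
Wf=lambda a:(np.array(a)-[350,0])*[160/427,210/560]+[200,100]; Sf=lambda a:np.array(a)/3.5+[270,85]; Tf=lambda a:(np.array(a)-[400,0])/8+[313,170]
ext={"wrist":(Wf((446,163)),Wf((680,393))),"side":(None,Sf((163,224))),"top":(Tf((520,122)),Tf((693,240)))}
pads=[("wrist",Wf((557,303))),("side",Sf((136,241))),("top",np.array([340,192.9]))]
hb=[("wrist",Wf((617,175))),("side",Sf((97,286)))]
pc={n:camera_params(n) for n in("side","top","wrist")}
def res(q,full=False):
    m=model(q[:4]); M=R.from_euler('z',q[2]).as_matrix(); L=M@R.from_euler('y',-q[3]).as_matrix(); r=[]
    both=np.vstack([m["lid"]+L@[0,0,d] for d in(-.004,.004)])
    for n,(a,b) in ext.items():
        u=proj(n,both,pc[n])
        if a is not None: r+=list(u.min(0)-a)
        if n=="side": r+=[u[:,0].max()-b[0],u[:,1].min()-b[1]]
        else: r+=list(u.max(0)-b)
    for n,u in pads: r+=list(proj(n,m["pad"],pc[n])[0]-u)
    h=m["hinge"]+M@[q[4],0,q[5]]
    for n,u in hb: r+=list(proj(n,h,pc[n])[0]-u)
    r+=list(proj("side",m["base"],pc["side"])[0]-[307.5,226]); r+=[(q[4]+.004)/.004,q[5]/.004]
    return np.array(r)
for y0 in(-2.4,-2.9):
    r=least_squares(res,(.635,-.16,y0,.7,-.004,0),loss="soft_l1");print(r.cost,r.x.round(3));print(r.fun.round(1))
m=model(r.x[:4]);print(m["pad"],m["tip"],m["hinge"]);np.save("q.npy",r.x[:4]);q=r.x.copy();q[3]=0;print("shut pad",model(q[:4])["pad"])
E
```

```text
7.804150298563871 [ 0.633 -0.159 -2.983  0.714 -0.004 -0.006]
[-1.6 -2.1  0.4  2.7  1.4  0.4 -0.1 -0.   0.2  0.8  0.7  0.1 -0.5 -1.4
 -0.3 -0.3 -0.1 -0.1  0.2 -1.  -0.6  0.1 -0.1 -1.5]
7.8041502992616065 [ 0.633 -0.159 -2.983  0.714 -0.004 -0.006]
[-1.6 -2.1  0.4  2.7  1.4  0.4 -0.1 -0.   0.2  0.8  0.7  0.1 -0.5 -1.4
 -0.3 -0.3 -0.1 -0.1  0.2 -1.  -0.6  0.1 -0.1 -1.5]
[ 0.64027953 -0.15738398  0.22873648] [ 0.61963252 -0.16068032  0.23361862] [ 0.66332192 -0.15370522  0.19      ]
shut pad [ 0.62085967 -0.1604844   0.204     ]
```

```bash
python3 -m jog '[0,0,0,-0.6,0, 0,0,0,-0.4,0.9, 0,0,0,0,0.9, 0,0,0,0,0.9, 0,0,0,0,0.9, 0,0,0,0,0.9, 0,0,0,0,0.9, 0,0,0,0,0.2, 0,0,0,0,0]'; python3 go.py .619,-.161,.229
```

```text
clock: 4.73
position: [0.6266, -0.1732, 0.2849]
ee_rot: [-3.125, -0.221, 0.009]
force: [-0.2, 0.1, 0.4]
width: 0.004
4.73 [ 0.6266 -0.1732  0.2849] F [-0.23  0.1   0.42] w 0.004 heading 0.141 z [-0.006  0.008 -1.   ] units [-0.14 -0.32  1.4 ]
```

```bash
python3 -m jog '[0,-0.17,-0.33,0,0, 0,0,0,0,0, 0,0,0,0.3,0, 0,0,0,0.3,0, 0,0,0,0.15,0, 0,0,0,0,0]'; python3 go.py .619,-.161,.229; python3 -m jog '[0,0,0,0.1,0, 0,0,0,0.1,0, 0,0,0,0,0]'; python3 go.py .619,-.161,.229;  python3 -m jog '[0,0,0,0.1,0, 0,0,0,0.1,0, 0,0,0,0,0]'; python3 go.py .619,-.161,.229; python3 - <<'E'
from h import *
a=get_image("side")[105:205,265:345,::-1];w=get_image("wrist")[100:310,200:360,::-1]
cv2.imwrite("pics/c3.png",np.hstack([cv2.resize(a,(368,460)),cv2.resize(w,(350,460))]))
E
```

```text
clock: 5.23
position: [0.6189, -0.1618, 0.2555]
ee_rot: [-3.125, -0.244, 0.004]
force: [1.0, -0.3, 0.2]
width: 0.005
5.23 [ 0.6189 -0.1618  0.2555] F [ 1.02 -0.25  0.18] w 0.005 heading 0.156 z [-0.003  0.007 -1.   ] units [ 0.01 -0.02  0.66]
clock: 5.48
position: [0.6193, -0.1627, 0.2474]
ee_rot: [-3.125, -0.247, 0.003]
force: [-0.2, -0.1, -1.0]
width: 0.006
5.48 [ 0.6193 -0.1627  0.2474] F [-0.16 -0.08 -0.99] w 0.006 heading 0.157 z [-0.003  0.007 -1.   ] units [-0.   -0.04  0.46]
clock: 5.73
position: [0.6197, -0.1629, 0.2393]
ee_rot: [-3.125, -0.247, 0.002]
force: [-0.3, 0.3, -1.2]
width: 0.005
5.73 [ 0.6197 -0.1629  0.2393] F [-0.27  0.3  -1.19] w 0.005 heading 0.158 z [-0.002  0.006 -1.   ] units [-0.01 -0.05  0.26]
```

View pics/c3.png

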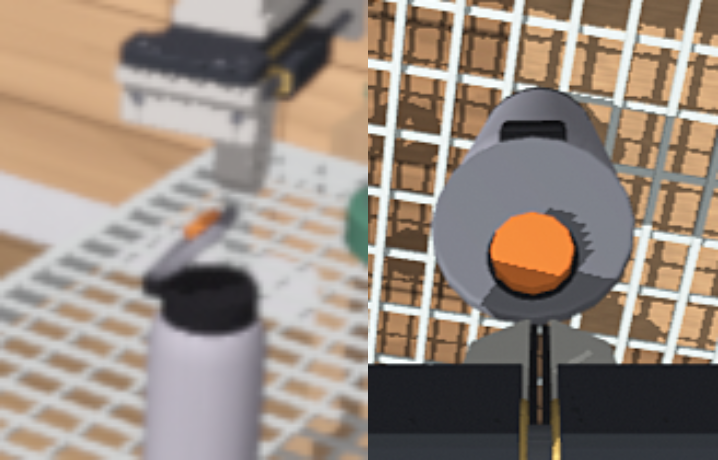

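The lid is still untouched. Both views agree that the closed fingertips sit roughly 10 mm behind the TCP, so contact should come about 35 mm lower than the nominal figure. I'll carry on by feel in small steps.

```bash
for i in 1; do python3 -m jog '[0,0,0,0.1,0, 0,0,0,0.1,0, 0,0,0,0,0]'; done; python3 -m jog '[0,0,0,0.1,0, 0,0,0,0.1,0, 0,0,0,0,0]'; python3 -m jog '[0,0,0,0.1,0, 0,0,0,0.1,0, 0,0,0,0,0]'; python3 go.py .619,-.161,.194; python3 - <<'E'
from h import *
cv2.imwrite("pics/c4.png",cv2.resize(get_image("side")[105:205,265:345,::-1],(320,400)))
E
```

```text
clock: 6.08
position: [0.6203, -0.1629, 0.2318]
ee_rot: [-3.126, -0.247, -0.001]
force: [0.7, -0.1, -0.4]
width: 0.006
clock: 6.33
position: [0.6202, -0.1628, 0.223]
ee_rot: [-3.126, -0.247, -0.001]
force: [-1.2, -0.6, 0.5]
width: 0.009
clock: 6.58
position: [0.6199, -0.1629, 0.2142]
ee_rot: [-3.126, -0.247, -0.0]
force: [-0.8, -1.6, 0.3]
width: 0.002
6.58 [ 0.6199 -0.1629  0.2142] F [-0.84 -1.63  0.28] w 0.002 heading 0.158 z [-0.     0.006 -1.   ] units [-0.02 -0.05  0.51]
```

View pics/c4.png

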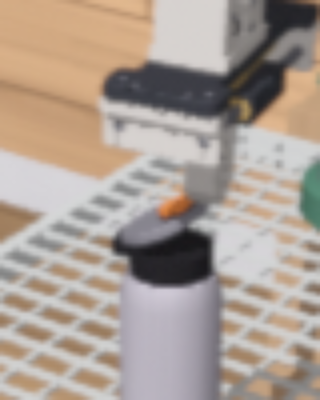

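The lid is swinging down under the fingers, now at about 0.35 rad. The pad is at (175,205) and the finger bottom at (207,200). Continuing.

```bash
python3 -m jog '[0,0,0,0.1,0, 0,0,0,0.1,0, 0,0,0,0,0]'; python3 -m jog '[0,0,0,0.08,0, 0,0,0,0,0]'; python3 go.py .621,-.160,.194; python3 - <<'E'
from h import *
cv2.imwrite("pics/c5.png",np.hstack([cv2.resize(get_image("side")[105:205,265:345,::-1],(368,460)),cv2.resize(get_image("wrist")[100:310,200:360,::-1],(350,460))]))
E
```

```text
clock: 6.88
position: [0.6201, -0.1629, 0.206]
ee_rot: [-3.126, -0.247, -0.001]
force: [-0.7, 0.6, 0.2]
width: 0.004
clock: 7.05
position: [0.6201, -0.1629, 0.2022]
ee_rot: [-3.126, -0.247, -0.001]
force: [-0.0, 0.0, -1.0]
width: 0.006
7.05 [ 0.6201 -0.1629  0.2022] F [-0.04  0.03 -0.98] w 0.006 heading 0.158 z [-0.     0.006 -1.   ] units [ 0.03 -0.07  0.21]
```

View pics/c5.png

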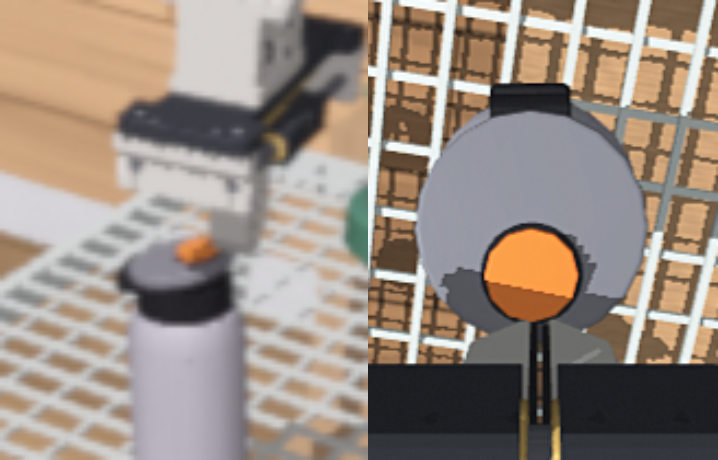

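The lid is nearly down. The wrist view shows the finger edge at (540,320), only just overlapping the pad's outer edge, with the pad centre at (532,272). I'll triangulate both to get the shift.

```bash
python3 - <<'E'
from h import *
W=lambda x,y:("wrist",np.array([200+(x-368)*160/350,100+y*210/460])); S=lambda x,y:("side",np.array([265+x/4.6,105+y/4.6]))
print("pad",tri([W(532,268),S(196,243)],(.62,-.17,.2)))
print("padtop near edge",)
s=observe();M=R.from_rotvec(s["ee_rot"]).as_matrix();p=s["position"]
o=np.load("q.npy")
for t in(0,.1,.2): 
  q=o.copy();q[3]=t;m=model(q)
  inv=lambda n,k:(proj(n,m[k])[0]-([200,100] if n=="wrist" else [265,105]))*([350/160,460/210] if n=="wrist" else 4.6)+([368,0] if n=="wrist" else 0)
  print(t,m["pad"].round(3),[(k,inv("wrist",k).round(),inv("side",k).round()) for k in("pad","tip")])
# tip hypothesis: corners of finger box in tool frame
for z in(-.015,-.01,0,.01,.025):
  for x in(-.0095,.0095):
    a=p+M@[x,0,z];b=p+M@[x,-.019,z];c=p+M@[x,.019,z]
    print(z,x,"wrist",((proj("wrist",a)[0]-[200,100])*[350/160,460/210]+[368,0]).round(),"side y-",((proj("side",b)[0]-[265,105])*4.6).round(),"y+",((proj("side",c)[0]-[265,105])*4.6).round())
E
```

```text
pad (array([ 0.64259519, -0.15734427,  0.21257765]), np.float64(0.283384414579416))
padtop near edge
0 [ 0.621 -0.16   0.204] [('pad', array([532., 332.]), array([230., 265.])), ('tip', array([532., 375.]), array([260., 288.]))]
0.1 [ 0.622 -0.16   0.208] [('pad', array([531., 333.]), array([227., 258.])), ('tip', array([532., 383.]), array([260., 278.]))]
0.2 [ 0.624 -0.16   0.212] [('pad', array([531., 333.]), array([225., 251.])), ('tip', array([532., 390.]), array([258., 268.]))]
-0.015 -0.0095 wrist [540. 391.] side y- [238. 259.] y+ [262. 232.]
-0.015 0.0095 wrist [540. 325.] side y- [206. 252.] y+ [231. 225.]
-0.01 -0.0095 wrist [540. 381.] side y- [237. 267.] y+ [262. 240.]
-0.01 0.0095 wrist [540. 317.] side y- [205. 260.] y+ [230. 233.]
0 -0.0095 wrist [540. 363.] side y- [236. 283.] y+ [260. 256.]
0 0.0095 wrist [540. 301.] side y- [204. 276.] y+ [229. 249.]
0.01 -0.0095 wrist [540. 347.] side y- [235. 299.] y+ [259. 272.]
0.01 0.0095 wrist [540. 288.] side y- [203. 292.] y+ [228. 265.]
0.025 -0.0095 wrist [540. 326.] side y- [233. 323.] y+ [257. 295.]
0.025 0.0095 wrist [540. 270.] side y- [202. 315.] y+ [227. 288.]
```

The pad is at x = 0.643 rather than the predicted 0.621, so the bottle may have slid in +x. I'll back off and measure how far it moved.

```bash
python3 -m jog '[0,0,0,-0.2,0, 0,0,0,-0.4,0, 0,0,0,-0.6,0, 0,0,0,0,0]'; python3 - <<'E'
from h import *
a=cv2.imread("pics/side0.png");b=get_image("side")[:,:,::-1].copy();cv2.imwrite("pics/side1.png",b)
# template match of body lower part
for (y0,y1,x0,x1) in ((185,234,292,326),(170,185,295,326),(212,236,292,326)):
    t=a[y0:y1,x0:x1]; u=cv2.matchTemplate(cv2.resize(b[y0-20:y1+20,x0-20:x1+20],None,fx=4,fy=4),cv2.resize(t,None,fx=4,fy=4),cv2.TM_CCOEFF_NORMED)
    _,v,_,l=cv2.minMaxLoc(u);print("shift px",np.array(l)/4-20,v)
P=np.array([.635,-.16,.0]);print(proj("side",[P,P+[.01,0,0],P+[0,.01,0]]))
cv2.imwrite("pics/c6.png",np.hstack([cv2.resize(i[140:240,270:350],(368,460),interpolation=cv2.INTER_CUBIC) for i in(a,b)]))
E
python3 go.py .62,-.16,.2
```

```text
clock: 7.48
position: [0.6202, -0.1628, 0.2534]
ee_rot: [-3.125, -0.248, -0.0]
force: [0.1, -0.2, 1.2]
width: 0.002
shift px [-0.25 -0.25] 0.9813461303710938
shift px [-1.5 -0.5] 0.9910067915916443
shift px [ 0.   -0.25] 0.9897536635398865
[[306.47695973 225.64584167]
 [303.49925511 224.484718  ]
 [304.62338165 227.27035998]]
7.53 [ 0.6195 -0.1627  0.2513] F [-0.17 -0.17 -0.68] w 0.007 heading 0.158 z [-0.003  0.007 -1.   ] units [ 0.03 -0.06  1.28]
```

View pics/c6.png

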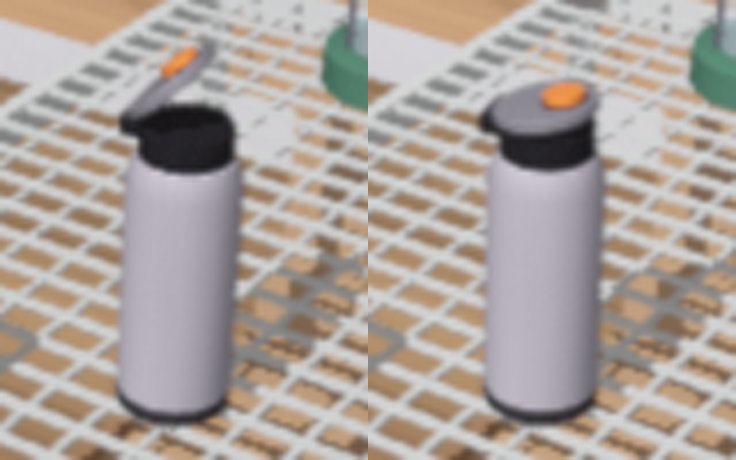

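The base hasn't moved. The bottle had only rocked while I was pushing: its top moved towards the hinge, and it stands upright again now. The lid is down to roughly 0.1–0.15 rad. I'll shift the finger over the pad and press in small steps, checking the bottle's rock numerically.

```bash
cat > mon.py <<'E'
from h import *
a=cv2.imread("pics/side1.png");b=get_image("side")[:,:,::-1].copy();o=[]
for (y0,y1,x0,x1) in ((172,192,292,328),(212,236,292,326)):
    u=cv2.matchTemplate(cv2.resize(b[y0-12:y1+12,x0-12:x1+12],None,fx=5,fy=5,interpolation=2),cv2.resize(a[y0:y1,x0:x1],None,fx=5,fy=5,interpolation=2),cv2.TM_CCOEFF_NORMED)
    _,v,_,l=cv2.minMaxLoc(u);o.append((np.array(l)/5-12).tolist()+[round(v,3)])
def pad(n,x,y,w,h):
    im=b[:,:,::-1] if n=="side" else get_image(n)
    m=orange(im[y:y+h,x:x+w].copy());M=cv2.moments(m,True)
    return (int(M["m00"]),round(x+M["m10"]/M["m00"],1),round(y+M["m01"]/M["m00"],1)) if M["m00"] else None
s=observe();print(round(float(s["clock"]),2),s["position"].round(4),"F",s["force"].round(2),"neck",o[0],"base",o[1],"pad side",pad("side",295,140,40,40),"wrist",pad("wrist",200,150,160,130))
E
python3 mon.py; python3 -m jog '[0,0.12,-0.07,0,0, 0,0,0,0.3,0, 0,0,0,0.3,0, 0,0,0,0.2,0,0,0,0,0.1,0, 0,0,0,0,0]'; python3 mon.py
python3 - <<'E'
from h import *
q=np.load("q.npy");p=camera_params("wrist")
for t in(0,.05,.1,.15,.2,.3): q[3]=t;print(t,model(q)["pad"].round(4),proj("side",model(q)["pad"]).round(1),proj("wrist",model(q)["pad"],p).round(1))
E
```

```text
7.58 [ 0.6187 -0.1627  0.2497] F [-0.43 -0.59 -0.94] neck [-1.5999999999999996, -0.5999999999999996, 0.972] base [-0.1999999999999993, -0.1999999999999993, 0.988] pad side (32, 309.7, 159.7) wrist (998, 274.0, 211.6)
clock: 8.13
position: [0.622, -0.157, 0.2082]
ee_rot: [-3.122, -0.248, 0.015]
force: [-0.9, 0.9, -0.4]
width: 0.005
8.18 [ 0.6222 -0.157   0.2086] F [-0.08  1.23 -0.09] neck [0.0, 0.0, 0.999] base [0.0, 0.0, 0.999] pad side (32, 312.2, 160.8) wrist (363, 275.4, 238.8)
0 [ 0.6209 -0.1605  0.204 ] [[314.9 162.7]] [[283.4 251.3]]
0.05 [ 0.6216 -0.1604  0.2061] [[314.7 161.9]] [[283.4 251.7]]
0.1 [ 0.6225 -0.1602  0.2082] [[314.4 161.1]] [[283.5 251.9]]
0.15 [ 0.6234 -0.1601  0.2103] [[314.1 160.3]] [[283.5 252. ]]
0.2 [ 0.6245 -0.1599  0.2123] [[313.8 159.5]] [[283.5 251.9]]
0.3 [ 0.6268 -0.1595  0.2161] [[313. 158.]] [[283.6 251. ]]
```

The bottle is upright and still, and the finger partly covers the pad in the wrist view. I'll move about 6 mm towards the pad centre, then go down.

```bash
python3 -m jog '[0,0.15,-0.02,0,0, 0,0,0,0,0]'; python3 mon.py;  python3 -m jog '[0,0,0,0.1,0, 0,0,0,0.1,0,0,0,0,0,0]'; python3 mon.py
```

```text
clock: 8.4
position: [0.6293, -0.1555, 0.2103]
ee_rot: [-3.123, -0.248, 0.011]
force: [0.3, -0.0, -0.2]
width: 0.005
8.45 [ 0.6289 -0.1558  0.2105] F [-0.59 -0.38  0.83] neck [2.0, 0.5999999999999996, 0.966] base [0.1999999999999993, 0.0, 0.99] pad side (39, 315.0, 161.4) wrist (101, 246.1, 227.7)
clock: 8.75
position: [0.629, -0.1562, 0.2025]
ee_rot: [-3.124, -0.247, 0.009]
force: [-0.1, -0.5, 0.2]
width: 0.002
8.8 [ 0.629  -0.1562  0.2028] F [-0.82 -0.51  0.62] neck [1.5999999999999996, 0.5999999999999996, 0.973] base [0.1999999999999993, 0.1999999999999993, 0.99] pad side (28, 315.0, 161.7) wrist (83, 250.1, 222.1)
```

```bash
python3 -m jog '[0,0,0,0.07,0, 0,0,0,0,0]'; python3 mon.py
```

```text
clock: 9.02
position: [0.6291, -0.1563, 0.2002]
ee_rot: [-3.124, -0.247, 0.008]
force: [-0.6, 0.6, -0.3]
width: 0.007
9.07 [ 0.6293 -0.1563  0.2006] F [ 0.16 -0.29  0.77] neck [1.5999999999999996, 0.5999999999999996, 0.974] base [0.1999999999999993, 0.1999999999999993, 0.99] pad side (26, 314.7, 162.2) wrist (87, 250.1, 225.2)
```

The neck reading of +1.6 px matches the original upright image, so my reference picture had caught the bottle mid-rock. The pad is at the model's near-shut position. Pressing on.

```bash
python3 -m jog '[0,0,0,0.07,0, 0,0,0,0,0]'; python3 mon.py; python3 -m jog '[0,0,0,0.06,0, 0,0,0,0,0]'; python3 mon.py
```

```text
clock: 9.28
position: [0.6295, -0.1563, 0.198]
ee_rot: [-3.125, -0.247, 0.006]
force: [0.2, 0.7, -0.0]
width: 0.005
9.33 [ 0.6297 -0.1563  0.1982] F [-0.46  0.49  0.5 ] neck [1.1999999999999993, 0.40000000000000036, 0.977] base [0.1999999999999993, 0.1999999999999993, 0.99] pad side (28, 314.4, 162.7) wrist (86, 248.2, 218.9)
clock: 9.55
position: [0.6298, -0.1564, 0.196]
ee_rot: [-3.125, -0.247, 0.005]
force: [-0.9, 0.4, 0.6]
width: 0.0
9.6 [ 0.63   -0.1564  0.1963] F [ 0.89 -0.25 -0.39] neck [1.1999999999999993, 0.40000000000000036, 0.977] base [0.1999999999999993, 0.1999999999999993, 0.99] pad side (27, 315.0, 163.6) wrist (71, 249.7, 218.3)
```

```bash
python3 -m jog '[0,0,0,0.06,0, 0,0,0,0,0]'; python3 mon.py
```

```text
clock: 9.82
position: [0.6301, -0.1564, 0.1939]
ee_rot: [-3.125, -0.247, 0.004]
force: [-0.0, 0.4, 0.2]
width: 0.001
9.87 [ 0.6302 -0.1563  0.1942] F [-0.46 -0.34  0.19] neck [1.1999999999999993, 0.40000000000000036, 0.977] base [0.1999999999999993, 0.1999999999999993, 0.99] pad side (29, 315.2, 164.2) wrist (75, 249.4, 223.5)
```

```bash
python3 -m jog '[0,-0.01,0,0.06,0, 0,0,0,0,0]'; python3 mon.py
```

```text
clock: 10.08
position: [0.6302, -0.1564, 0.192]
ee_rot: [-3.125, -0.247, 0.002]
force: [-0.2, 0.3, 2.3]
width: 0.004
10.13 [ 0.6303 -0.1564  0.1923] F [-0.28 -0.    2.21] neck [1.4000000000000004, 0.5999999999999996, 0.976] base [0.1999999999999993, 0.1999999999999993, 0.99] pad side (27, 315.4, 164.7) wrist (84, 247.7, 221.8)
```

```bash
python3 -m jog '[0,-0.01,0,0.05,0, 0,0,0,0,0]'; python3 mon.py
```

```text
clock: 10.35
position: [0.6302, -0.1564, 0.1908]
ee_rot: [-3.125, -0.247, -0.0]
force: [-0.8, -0.5, 2.6]
width: 0.008
10.4 [ 0.6302 -0.1564  0.191 ] F [-1.33  1.13  3.32] neck [1.4000000000000004, 0.5999999999999996, 0.973] base [0.1999999999999993, 0.1999999999999993, 0.99] pad side (23, 315.7, 164.8) wrist (73, 250.3, 214.3)
```

```bash
python3 -m jog '[0,-0.01,0,0.05,0, 0,0,0,0,0]'; python3 mon.py
```

```text
clock: 10.62
position: [0.6303, -0.1564, 0.1895]
ee_rot: [-3.126, -0.247, -0.002]
force: [-1.1, -0.0, 4.7]
width: 0.004
10.67 [ 0.6303 -0.1564  0.1898] F [-1.25  0.66  4.51] neck [1.4000000000000004, 0.5999999999999996, 0.973] base [0.1999999999999993, 0.1999999999999993, 0.99] pad side (22, 315.7, 165.0) wrist (69, 256.6, 215.8)
```

The force is rising about 1.2 N per mm, which matches the pad spring with the lid shut. I'll press one more step, hold, and look.

```bash
python3 -m jog '[0,-0.01,0,0.05,0, 0,0,0,0.03,0, 0,0,0,0.03,0, 0,0,0,0.03,0]'; python3 mon.py; python3 - <<'E'
from h import *
cv2.imwrite("pics/c7.png",np.hstack([cv2.resize(get_image("side")[130:240,270:350,::-1],(400,550),interpolation=2),cv2.resize(get_image("wrist")[100:310,200:360,::-1],(400,550))]))
E
```

```text
clock: 11.05
position: [0.632, -0.1567, 0.1886]
ee_rot: [-3.127, -0.247, -0.012]
force: [-2.3, -0.1, 11.8]
width: 0.005
11.1 [ 0.6321 -0.1567  0.1886] F [-2.24  1.58 12.98] neck [1.0, 0.40000000000000036, 0.983] base [0.0, 0.0, 0.993] pad side (19, 315.1, 164.9) wrist (91, 252.8, 210.7)
```

View pics/c7.png

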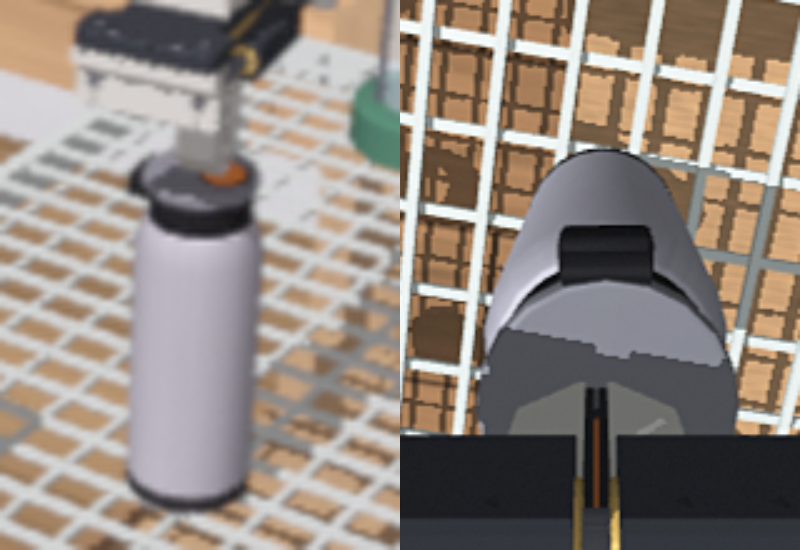

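The lid is level and the finger is on the pad. The force reached 12–13 N, past the pad's 6 N full travel. I'll retract straight up.

```bash
python3 -m jog '[0,0,0,-0.06,0, 0,0,0,-0.06,0, 0,0,0,-0.08,0, 0,0,0,-0.15,0, 0,0,0,-0.4,0, 0,0,0,-0.7,0, 0,0,0,-0.7,0, 0,0,0,0,0, 0,0,0,0,0, 0,0,0,0,0, 0,0,0,0,0]'; python3 mon.py; python3 - <<'E'
from h import *
w=get_image("wrist");p=camera_params("wrist");m=orange(w[100:300,180:380].copy());q=np.load("q.npy");b=get_image("side")
print(cv2.boundingRect(m))
for t in(0,.1): q[3]=t;mm=model(q);print(proj("side",mm["pad"]).round(1),proj("wrist",mm["pad"],p).round(1))
im=cv2.resize(b[130:240,270:350,::-1],(400,550),interpolation=2)
cv2.imwrite("pics/c8.png",np.hstack([im,cv2.resize(w[100:310,200:360,::-1],(400,550))]))
E
```

```text
clock: 12.17
position: [0.629, -0.1572, 0.2759]
ee_rot: [-3.126, -0.247, -0.001]
force: [-1.2, -0.1, -0.3]
width: 0.008
12.22 [ 0.6289 -0.1572  0.2757] F [ 0.78  0.51 -0.46] neck [1.1999999999999993, 0.40000000000000036, 0.975] base [0.1999999999999993, 0.1999999999999993, 0.99] pad side (38, 314.7, 164.0) wrist (744, 275.9, 223.8)
(0, 0, 200, 168)
[[314.9 162.7]] [[281.4 223.8]]
[[314.4 161.1]] [[281.5 223.8]]
```

```bash
python3 -m jog '[0,0,0,-0.5,0, 0,0,0,-0.5,0, 0,0,0,0,0, 0,0,0,0,0,0,0,0,0,0,0,0,0,0,0]'; python3 mon.py; sed 's/side1/side0/' mon.py > m0.py; python3 m0.py; python3 - <<'E'
from cell import *
print(sign_off())
E
```

```text
clock: 12.87
position: [0.6272, -0.1572, 0.3123]
ee_rot: [-3.124, -0.247, 0.012]
force: [0.1, 1.4, -0.1]
width: 0.007
12.92 [ 0.627  -0.1572  0.3121] F [0.06 0.12 0.32] neck [1.4000000000000004, 0.5999999999999996, 0.976] base [0.1999999999999993, 0.1999999999999993, 0.99] pad side (39, 314.8, 164.1) wrist (680, 275.1, 209.9)
13.02 [ 0.6271 -0.1572  0.3124] F [ 0.66 -0.03  0.58] neck [0.0, 0.0, 0.996] base [0.0, 0.0, 0.999] pad side (39, 314.8, 164.1) wrist (679, 275.5, 210.7)
the job is handed in; nothing more can be done
None
```

I closed the steel bottle's lid with the shut fingertips and pressed the orange pad. I then drew straight up about 12 cm and handed the job in at 13 s. No verdict was reported.

**Pad press:** With the lid down, the force rose from 2.2 to 3.3 to 4.5 N, matching the pad's spring, and ended at about 13 N. That is past the pad's 6 N full travel and below the 20 N limit.

**Last checks:**
- **Bottle:** Its neck and base show no image shift (0.0 px) from the start, so it is upright and in place.
- **Lid and pad:** The lid reads shut from the pad's position in the side image. That the pad sprang back out is also judged only from that position, because the 12-picture limit blocked a last look.
- **Robot:** The measured force is back within noise.
- **Other objects:** I didn't measure the blue lid or the other things on the shelf. The arm stayed clear of them.

**What disagreed along the way:**
- **Lid heading:** My first estimate was about 0.57 rad off. I corrected it from the wrist view.
- **Fingertips:** When shut, they appeared about 35 mm shorter than stated, so I came down by feel.
- **Rocking:** On the first push the bottle rocked by an estimated 0.08 rad (limit 0.2). It settled back upright with its base unmoved.

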